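# Index the spice carousel to the next notch

## Task

The brass serving pointer of the spice-jar carousel faces an empty place. With the fingertips, press the red plunger pad down to unlock the turntable, turn it by one notch anticlockwise (seen from above) so that the next jar, the blue-lidded one, comes to the pointer, and let the plunger spring fully back up so that the turntable is locked again. Only press and push: do not pick anything up, do not go past the next notch or turn the other way, and leave the jars standing in their places and the brass bell alone.

Things in the scene. Friction and masses are not known exactly. Their poses are not given: they have to be found in the camera images.
- stand: fixed steel foot of the carousel, screwed to the counter; origin on the turntable's vertical axis at counter height, x axis points to the brass serving pointer 197 mm from the axis, z up. A steel index ring (outer radius 136 mm, from 26 to 34 mm above the counter) has 8 notches in its rim, 45 degrees apart, each 16 mm wide. Turntable: wood, radius 118 mm, top at 47 mm.
- carousel (a joint): angle of the turntable, rad, 0 at the notch it starts in (with up to 0.03 rad of play either way), growing anticlockwise seen from above; the next notch is at 0.785 (45 degrees), with the same play. It turns with light friction (about 0.12 N m) when unlocked and stays where it is left.
- plunger (a joint): how far the red plunger is pressed down, m: 0 = fully up, 0.016 = at its stop; a spring pushes it up with 4 N at 0 and 8 N at 0.016. It rides on the turntable and locks it when up; pressed more than 8 mm (say 12 mm) it frees the turntable
- plunger_foot (a point): brass foot of the plunger, 8 mm wide, 120 mm from the axis. Plunger up, it sits in a notch of the fixed ring and locks the turntable. Let go between notches it rubs under the ring (plunger at 8 mm); the turntable can still be pushed until the foot springs up into the next notch
- plunger_pad (a point): centre of the top face of the red plunger pad, 85 mm above the counter when up, 145 mm from the turntable's axis, starting on the robot's side of it. The pad is flat, 50 mm along the radius and 56 mm across it. Shut fingertips can press it and drag the turntable round by friction or by pushing a cheek
- cheeks (a point): point midway between the tops of the two green cheeks, fixed to the turntable on either side of the pad (across the radius): each 8 mm thick, 50 mm long, top 108 mm above the counter (23 mm above the pad when up), 64 mm clear between them
- jarA_center (a point): centre (half-way up) of a loose closed spice jar, amber glass with a blue lid, 52 mm diameter, 72 mm tall, about 0.16 kg, standing freely on the turntable 83 mm from its axis, one notch short of the pointer at the start. To be left standing where it is on the turntable.
- jarB_center (a point): centre (half-way up) of a loose closed spice jar, green glass with a yellow lid, 52 mm diameter, 72 mm tall, about 0.16 kg, standing freely on the turntable 83 mm from its axis, one notch past the pointer. To be left standing where it is on the turntable.
- jarC_center (a point): centre (half-way up) of a loose closed spice jar, terracotta-coloured with a white lid, 52 mm diameter, 72 mm tall, about 0.16 kg, standing freely on the turntable 83 mm from its axis, two notches past the pointer. To be left standing where it is on the turntable.
- padA (a point): point on the turntable's top face, under the middle of jar A's starting place; turns with the turntable
- padB (a point): point on the turntable's top face, under the middle of jar B's starting place; turns with the turntable
- padC (a point): point on the turntable's top face, under the middle of jar C's starting place; turns with the turntable
- bell_center (a point): centre (half-way up) of a loose brass hand bell standing on the counter, 68 mm diameter, 68 mm tall, 0.2 kg; not to be disturbed
Things that resemble listed ones, but are neither listed nor needed, are in the scene too. There is more than one size of the part that bears jarB_center; the job needs the smallest.

How it is judged:
On the way, in this order (a step that is already met when the one before it is completed fails the run):
1. the plunger is pressed in, clear of the ring, with the turntable still at its first notch (value of joint plunger above 0.0085 m and value of joint carousel below 0.2 rad), for 0.05 s.
2. with the plunger in, the turntable is turned past the solid part of the ring towards the next notch (value of joint plunger above 0.0065 m and value of joint carousel above 0.35 rad), for 0.05 s.
3. the plunger has sprung back up in the next notch (value of joint plunger below 0.002 m and value of joint carousel between 0.735398 and 0.835398 rad), for 0.2 s.
At the end, for the whole second after the job is handed in: Turntable at rest at the next notch (0.785 rad, within 0.05), plunger fully up (less than 2 mm in), the three jars upright (within 0.15 rad) in their places on the turntable (within about 20 mm), the bell within 25 mm of where it stood (all of step 3 and velocity of joint carousel between -0.05 and 0.05 rad/s and distance between jarA_center and padA below 0.042 m and distance between jarB_center and padB below 0.042 m and distance between jarC_center and padC below 0.042 m and angle between each of jarA_center, jarB_center, jarC_center's own z axis and vertical below 0.15 rad and distance of bell_center from where it was at the start of the episode below 0.025 m); the robot touches nothing.
It fails at once if the turntable goes well past the next notch (more than 0.25 rad) (value of joint carousel above 1.0354 rad).
It fails at once if the turntable is turned the wrong way (more than 0.2 rad) (value of joint carousel below -0.2 rad).
It fails at once if a jar is lifted, pushed off its place on the turntable or tipped (distance between jarA_center and padA above 0.046 m or distance between jarB_center and padB above 0.046 m or distance between jarC_center and padC above 0.046 m or angle between any of jarA_center, jarB_center, jarC_center's own z axis and vertical above 0.4 rad).
It fails at once if the bell is moved, lifted or tipped (distance of bell_center from where it was at the start of the episode above 0.025 m or angle between bell_center's own z axis and vertical above 0.4 rad).
It also fails if it takes over 38 s, if anything falls off the work surface, if the arm or the gripper's body presses on something with over 40 N, if the wrist force passes 120 N, or if a joint passes its speed limit or range.

## Robot

A 6-joint arm with a two-finger parallel gripper is mounted at the origin on the work surface. World frame = base frame: x ahead of the robot, y to its left, z up, the work surface at z = 0. Lengths are in m, angles in rad, forces in N, time in s.
With the tool pointing down it reaches from about 0.4 to 0.825 m from the base axis. Payload 7 kg.
Tool frame: the origin (TCP) lies at the very end of the fingers, on their centre line; the grasp point (between the pads) lies 19 mm behind it; y points along the fingers, z is the direction in which the jaws open and shut, and the axes are right-handed (so a half turn about y gives the same grasp; the last joint's range is limited). The gripper opens to 88 mm and grips with 3 to 60 N. Pads are 19 mm wide; open, the fingers measure 130 mm over their backs; the gripper's body (78 mm by 193 mm) begins 47 mm behind the grasp point.
Start: joints at [-0.865, 0.359, 0.012, 0, -1.224, -0.288], TCP at [0.274, -0.617, 0.227] pointing down, gripper open.
Joint ranges: [-3.07, 3.07], [-1.43, 2.12], [-1.02, 1.25], [-3.03, 1.67], [-3.05, -0], [-3.03, 3.03]. Speed limits (rad/s): [2.39, 2.39, 3.01, 3.14, 3.14, 3.14].

## Interface

Orientations are given as [roll, pitch, yaw] about the fixed x, y, z axes, in that order (R = Rz(yaw) Ry(pitch) Rx(roll)).
In Python, from station import get_state, grab_frame, job_done, regions_of gives the robot as it stands.
- The arm moves only by the tool drive_tool, never from a script. Its argument "rows" is a list of rows, each a list of 3 entries, a list of its own where there are three numbers: the shift along the world's x, y, z as a fraction of full scale, then the turn about the world's z as a fraction of full scale, then the opening, from 0 (shut) to 1 (fully open). A call has 1 to 12 rows; each row is the pose to reach, as a shift and turn from the pose commanded when the call began; what a row does not reach only later rows make up. Full scale, the value 1, is 30 cm for a shift and 90 degrees for a turn. A row lasts 1/10 s, in which the tool goes at most 50 mm and 8.59 degrees, less where a joint would pass 70% of its speed; a pose out of reach is approached as far as the arm can. A call with a number of a shift or a turn outside -1 to 1 is refused whole. A call with a gripper value outside its range is refused whole. The fingers move at their own pace and stop on an object; "newtons" is the grip in N (left out, the last holds). Time passes only in rows, so rows that repeat a pose let the fingers close. It gives the time, the measured TCP pose, the force and the opening at its end, in the units of the state.
- get_state(): the state, without advancing time (a new reading comes with each control period).
- grab_frame(name): name is "scene" or "top"; returns a dict with "img" (400x640x3 uint8, blue, green, red), "fx", "fy", "cx", "cy" (pixels), "T" (4x4, takes a point from camera to world coordinates). Camera axes: x right, y down, z forward; pixel columns grow to the right and rows downward; lengths in m; the calibration is good to about 2 mm. A picture is of the moment at which its call begins. There is no depth.
- job_done(): hands the job in, once; it reports no verdict.
Trained networks look in a picture, given as the dict that the camera call returned (one of the last four; its "shot" number tells which), for a name from the list of things; names that differ only in an ending like _2 or _b are one class to them, and where a whole thing is asked for, a point or a joint stands for the part that bears it (a point fixed in the world has none). Each returns a list of dicts, best first, with "confidence" (0 to 1); they miss things now and then, are a little off and sometimes report something else, mostly with a low value. They report only what shows in the picture. A call takes as long as a camera call. They do not tell look-alikes from the thing itself.
- regions_of(picture, thing): "pixels" (400x640 bool, what is visible of it) and "box" ([left, top, right, bottom] in pixels, round what is visible of it).
The state is a dict: "t": time; "q": joint angles; "qd": joint speeds; "joint_efforts": joint torques, N m; "eef_pos": TCP position; "ee_rot": TCP orientation; "force": force on the tool from outside, world axes, zero at the start; "moment": the same for the moment, N m; "width": finger opening in m.
Only numpy, scipy, OpenCV 4.12 (cv2) and the standard library are available. Lean on these libraries where they do the work, as an engineer would, in place of code of your own. Each camera call takes 0.05 s, during which the arm holds its last target. There are 200 camera calls.

## Working session

There is one attempt and no reset: what is moved stays moved. The work goes in short steps, Python scripts to look and compute and a tool call to move; the robot and the scene stay as the last step left them, time stands still between calls to the robot, and variables do not carry over. Pictures are saved under pics/ and viewed, about 8 in all and at most 12, crops included, and the job is handed in when it is done.

Besides the shell and the picture viewer there is one more tool, called after ">>>" by a JSON object that holds its "op" and its "data", one argument or row to a line. drive_tool: Moves the arm, as the interface text tells. Its arguments: {"type":"object","properties":{"rows":{"type":"array"},"newtons":{"type":"number"}},"required":["rows"]}

```bash
ls; mkdir -p pics; cat > h.py <<'E'
import numpy as np, cv2
from station import *
def onplane(f,u,v,z):
    d=f["T"][:3,:3]@np.array([(u-f["cx"])/f["fx"],(v-f["cy"])/f["fy"],1.]); o=f["T"][:3,3]
    return o+d*(z-o[2])/d[2]
def proj(f,p):
    c=np.linalg.inv(f["T"])@np.append(p,1); return f["fx"]*c[0]/c[2]+f["cx"],f["fy"]*c[1]/c[2]+f["cy"]
E
python3 - <<'E'
from h import *
s=get_state(); print(s["t"],s["eef_pos"],s["ee_rot"],s["width"])
for n in("top","scene"):
    f=grab_frame(n); cv2.imwrite(f"pics/{n}0.png",f["img"]); print(n,f["T"][:3,3].round(3),f["fx"])
    for t,z in (("plunger_pad",.085),("cheeks",.108),("stand",.03),("jarA_center",.119),("jarB_center",.119),("jarC_center",.119),("bell_center",.034)):
        for r in regions_of(f,t)[:4]:
            v,u=np.nonzero(r["pixels"]); print(t,round(r["confidence"],2),np.round(r["box"]),len(u),onplane(f,u.mean(),v.mean(),z).round(3))
E
```

```text
pics
0.0 [ 0.27363495 -0.61649807  0.22563296] [-1.56913484e+00  1.30362074e-04  4.17660495e-01] 0.08738466319735377
top [0.524 0.138 1.118] 390.83261270777837
plunger_pad 0.88 [332. 264. 354. 281.] 405 [0.467 0.095 0.085]
cheeks 0.92 [302. 175. 384. 281.] 5443 [0.58  0.087 0.108]
stand 0.84 [292. 146. 392. 283.] 7055 [0.596 0.087 0.03 ]
stand 0.48 [302. 176. 386. 284.] 5556 [0.584 0.084 0.03 ]
stand 0.43 [306. 192. 324. 210.] 295 [0.651 0.17  0.03 ]
jarA_center 0.57 [347. 178. 367. 196.] 335 [0.683 0.059 0.119]
jarB_center 0.83 [304. 189. 324. 212.] 310 [0.64  0.167 0.119]
jarB_center 0.7 [233. 176. 268. 206.] 692 [0.671 0.335 0.119]
jarB_center 0.68 [352. 111. 379. 147.] 687 [0.835 0.039 0.119]
jarB_center 0.24 [295. 177. 387. 282.] 5380 [0.579 0.087 0.119]
jarC_center 0.63 [348. 174. 368. 197.] 348 [0.683 0.059 0.119]
jarC_center 0.59 [306. 217. 325. 234.] 318 [0.579 0.167 0.119]
jarC_center 0.33 [302. 173. 387. 279.] 5497 [0.579 0.088 0.119]
scene [1.013 0.8   0.841] 473.2180842719378
plunger_pad 0.6 [348. 155. 373. 177.] 242 [0.477 0.09  0.085]
cheeks 0.6 [262. 146. 383. 232.] 4610 [0.616 0.146 0.108]
stand 0.95 [252. 144. 383. 262.] 6556 [0.606 0.101 0.03 ]
jarA_center 0.55 [265. 168. 285. 205.] 670 [0.707 0.092 0.119]
jarB_center 0.86 [325. 258. 366. 310.] 1701 [0.711 0.388 0.119]
jarB_center 0.8 [305. 192. 326. 224.] 758 [0.665 0.197 0.119]
jarB_center 0.8 [188. 187. 223. 240.] 1501 [0.872 0.098 0.119]
jarB_center 0.3 [264. 144. 382. 232.] 4680 [0.622 0.156 0.119]
jarC_center 0.66 [329. 183. 351. 218.] 725 [0.604 0.197 0.119]
bell_center 0.96 [413. 250. 443. 286.] 693 [0.499 0.399 0.034]
```

```bash
python3 -c "
import cv2
a=cv2.imread('pics/top0.png'); cv2.imwrite('pics/top0c.png',cv2.resize(a[90:330,200:500],None,fx=2.5,fy=2.5,interpolation=cv2.INTER_CUBIC))"
```

```text
(no output)
```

View pics/top0c.png

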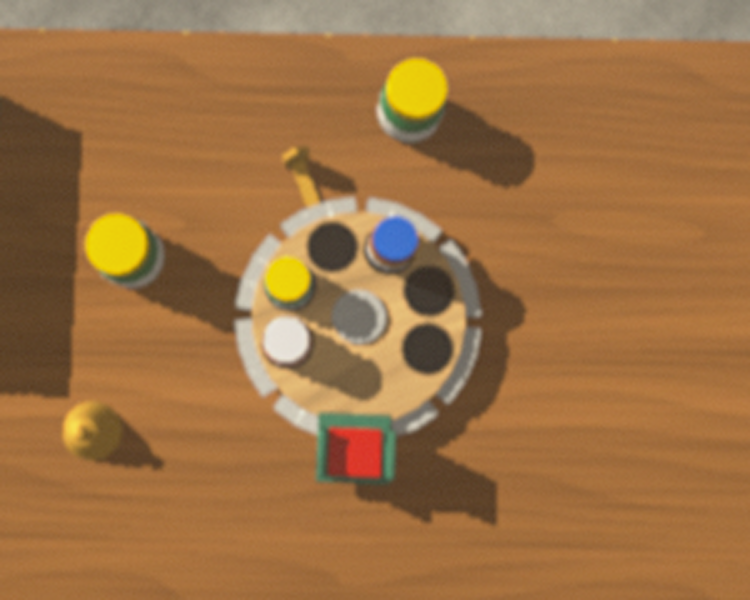

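View pics/scene0.png

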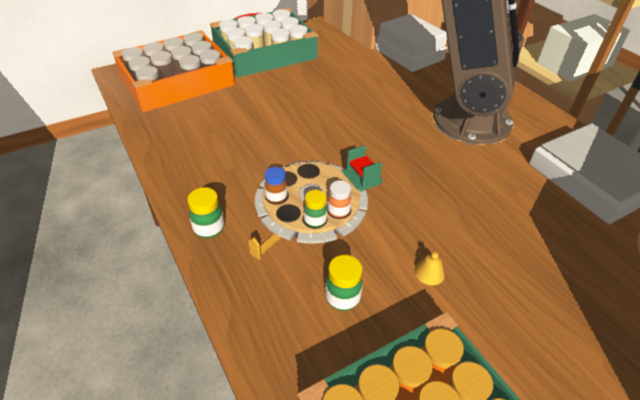

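Two pictures have been viewed so far. The top crop shows the turntable centred at about px (343,217), the red pad between the green cheeks at about (343,271), and the pointer tip at (317,152). The yellow-lidded candidates are at px (247,188), (366,126) and (315,203). The first two are large jars on the counter and are decoys. The small one at (315,203) on the turntable is jarB. The bell is at (237,262), and only one red pad is visible.

Next I'll get a precise axis and pad position.

```bash
python3 - <<'E'
from h import *
from scipy.optimize import least_squares
f=grab_frame("top"); I=f["img"]; hsv=cv2.cvtColor(I,cv2.COLOR_BGR2HSV)
# ring: low-saturation pixels near the turntable, on plane z=.034
m=(hsv[...,1]<60)&(hsv[...,2]>110); m[:160]=0;m[290:]=0;m[:,:285]=0;m[:,400:]=0
v,u=np.nonzero(m); P=np.array([onplane(f,a,b,.034)[:2] for a,b in zip(u,v)])
c=np.array([.59,.09])
for _ in range(5):
    r=np.hypot(*(P-c).T); k=(r>.115)&(r<.145)
    c=least_squares(lambda c:np.hypot(*(P[k]-c).T)-.127,c,loss="soft_l1",f_scale=.005).x
print("axis",c,k.sum())
red=((hsv[...,0]<6)|(hsv[...,0]>174))&(hsv[...,1]>170); red[:250]=0;red[300:]=0;red[:,:310]=0;red[:,380:]=0
v,u=np.nonzero(red); Q=np.array([onplane(f,a,b,.085) for a,b in zip(u,v)])
rc=cv2.minAreaRect(Q[:,:2].astype(np.float32)*1000); print("red",rc,len(u))
g=(hsv[...,0]>60)&(hsv[...,0]<95)&(hsv[...,1]>80); g[:250]=0;g[300:]=0;g[:,:315]=0;g[:,370:]=0
v,u=np.nonzero(g); G=np.array([onplane(f,a,b,.108) for a,b in zip(u,v)])
print("green",cv2.minAreaRect(G[:,:2].astype(np.float32)*1000),len(u))
tip=onplane(f,317,152,.06)[:2]; d=tip-c; print("pointer",tip,np.hypot(*d),np.degrees(np.arctan2(d[1],d[0])))
p=np.array(rc[0])/1000-c; print("pad",np.hypot(*p),np.degrees(np.arctan2(p[1],p[0])))
def pr(x,y,z): return tuple(int(round((a-o)*6)) for a,o in zip(proj(f,[x,y,z]),(285,150)))
o=cv2.resize(I[150:290,285:405],None,fx=6,fy=6,interpolation=cv2.INTER_CUBIC)
for t in np.linspace(0,6.28,90): cv2.circle(o,pr(c[0]+.136*np.cos(t),c[1]+.136*np.sin(t),.034),2,(255,0,255),-1)
cv2.circle(o,pr(*(np.array(rc[0])/1000),.085),5,(255,255,255),-1)
cv2.imwrite("pics/fit.png",cv2.resize(o,None,fx=.7,fy=.7))
E
```

```text
axis [0.61049343 0.09074234] 1302
red ((465.80963134765625, 93.94745635986328), (48.66897201538086, 52.22356414794922), 0.497515469789505) 346
green ((472.2593994140625, 94.87272644042969), (57.80141830444336, 71.49943542480469), 0.9704939723014832) 149
pointer [0.7865318  0.16580587] 0.19137408440143408 23.093611582856173
pad 0.14471929932818775 178.73096035780316
```

View pics/fit.png

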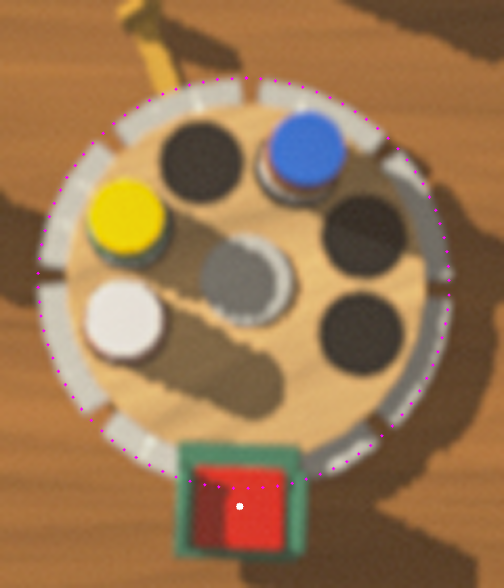

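The ring fit (radius 136) and the pad radius (144.7 against the stated 145) agree with the description. The axis is at (0.6105, 0.0907) and the pad at (0.466, 0.094), at an angle of 178.7°. I'll approach with shut fingers and the jaw direction tangential.

>>> {"op": "drive_tool", "data": {
  "rows": [
    [[0.64,1,0],-0.28,0],
    [[0.64,1,0],-0.28,0],
    [[0.64,1,0],-0.28,0],
    [[0.64,1,0],-0.28,0],
    [[0.64,1,0],-0.28,0],
    [[0.64,1,0],-0.28,0],
    [[0.64,1,0],-0.28,0],
    [[0.64,1,0],-0.28,0],
    [[0.64,1,0],-0.28,0],
    [[0.64,1,0],-0.28,0]
  ],
  "newtons": 10
}}

```text
t: 1.85
eef_pos: [0.4658, -0.317, 0.2266]
ee_rot: [-1.571, 0.0, -0.021]
force: [0.0, -1.0, -0.4]
width: 0.0134
```

>>> {"op": "drive_tool", "data": {
  "rows": [
    [[0,1,0],0,0],
    [[0,1,0],0,0],
    [[0,1,0],0,0],
    [[0,1,0],0,0],
    [[0,1,0],0,0],
    [[0,1,0],0,0],
    [[0,1,0],0,0],
    [[0,1,0],0,0],
    [[0,1,0],0,0]
  ]
}}

```text
t: 2.75
eef_pos: [0.4658, -0.0182, 0.2265]
ee_rot: [-1.571, 0.0, -0.024]
force: [0.6, 0.5, 0.1]
width: 0.0003
```

>>> {"op": "drive_tool", "data": {
  "rows": [
    [[0,0.367,0],0,0],
    [[0,0.367,0],0,0],
    [[0,0.367,0],0,0],
    [[0,0.367,0],0,0],
    [[0,0.367,-0.15],0,0],
    [[0,0.367,-0.33],0,0],
    [[0,0.367,-0.33],0,0],
    [[0,0.367,-0.33],0,0],
    [[0,0.367,-0.33],0,0]
  ]
}}

```text
t: 3.65
eef_pos: [0.4674, 0.0928, 0.1296]
ee_rot: [-1.57, -0.002, -0.023]
force: [0.3, 0.4, 0.2]
width: 0.0004
```

```bash
python3 - <<'E'
from h import *
s=get_state(); print({k:np.round(s[k],4) for k in("t","eef_pos","ee_rot","force","width")})
a=grab_frame("top");b=grab_frame("scene"); t=s["eef_pos"]
x,y=map(int,proj(a,t)); A=a["img"][y-50:y+50,x-50:x+50]
x,y=map(int,proj(b,t)); B=b["img"][y-50:y+50,x-50:x+50]
cv2.imwrite("pics/near.png",cv2.resize(np.hstack([A,B]),None,fx=4,fy=4,interpolation=cv2.INTER_CUBIC))
E
```

```text
{'t': np.float64(3.65), 'eef_pos': array([0.4674, 0.0928, 0.1296]), 'ee_rot': array([-1.5701, -0.0023, -0.0229]), 'force': array([0.2612, 0.4241, 0.1704]), 'width': np.float64(0.0004)}
```

View pics/near.png

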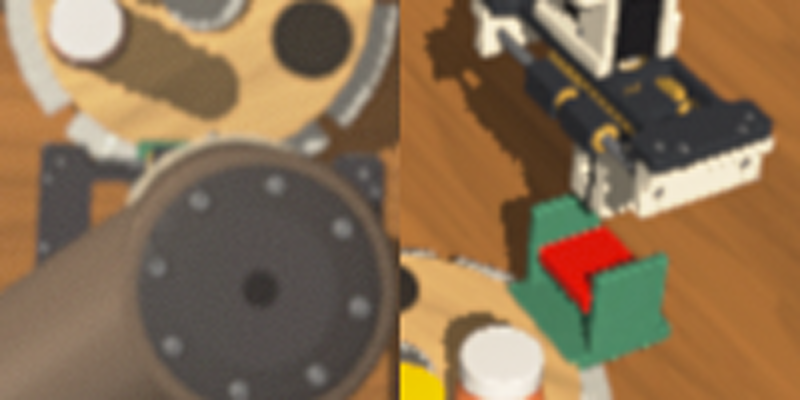

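This fourth picture shows the shut fingertips above the red pad and between the cheeks, with the body lying tangentially and clear of the jars. I'll press next.

>>> {"op": "drive_tool", "data": {
  "rows": [
    [[-0.005,0,-0.07],0,0],
    [[-0.005,0,-0.12],0,0],
    [[-0.005,0,-0.145],0,0],
    [[-0.005,0,-0.16],0,0],
    [[-0.005,0,-0.175],0,0],
    [[-0.005,0,-0.19],0,0],
    [[-0.005,0,-0.19],0,0],
    [[-0.005,0,-0.19],0,0],
    [[-0.005,0,-0.19],0,0]
  ]
}}

```text
t: 4.65
eef_pos: [0.4647, 0.0934, 0.0716]
ee_rot: [-1.57, -0.001, -0.022]
force: [-3.8, -0.7, 7.3]
width: 0.0005
```

Contact force is 7.3 N, which means about 13 mm pressed. Now I'll go 30° along the arc.

>>> {"op": "drive_tool", "data": {
  "rows": [
    [[0.001,-0.032,0],0.042,0],
    [[0.003,-0.063,0],0.083,0],
    [[0.008,-0.095,0],0.125,0],
    [[0.015,-0.126,0],0.167,0],
    [[0.024,-0.156,0],0.208,0],
    [[0.034,-0.186,0],0.25,0],
    [[0.047,-0.215,0],0.292,0],
    [[0.062,-0.244,0],0.333,0],
    [[0.062,-0.244,0],0.333,0],
    [[0.062,-0.244,0],0.333,0]
  ]
}}

```text
t: 5.65
eef_pos: [0.484, 0.0197, 0.0718]
ee_rot: [-1.572, -0.002, 0.501]
force: [-1.3, -1.0, 7.8]
width: 0.0006
```

```bash
cat >> h.py <<'E'
C=np.array([.6105,.0907])
def angle(f):
    # turntable angle from the white lid centre (radius 83 mm, z 0.119) and the blue lid
    hsv=cv2.cvtColor(f["img"],cv2.COLOR_BGR2HSV); out=[]
    for n,m in (("blue",(hsv[...,0]>100)&(hsv[...,0]<130)&(hsv[...,1]>130)),("yellow",(hsv[...,0]>22)&(hsv[...,0]<35)&(hsv[...,1]>200)&(hsv[...,2]>150))):
        m=m.astype(np.uint8); k,l,st,ce=cv2.connectedComponentsWithStats(m)
        for i in range(1,k):
            if st[i,4]>60:
                p=onplane(f,*ce[i],.119)[:2]-C
                if np.hypot(*p)<.13: out.append((n,int(st[i,4]),round(np.hypot(*p),3),round(float(np.degrees(np.arctan2(p[1],p[0]))),1)))
    return out
E
python3 - <<'E'
from h import *
s=get_state(); print({k:np.round(s[k],4) for k in("t","eef_pos","ee_rot","force")})
f0=grab_frame("top"); i=f0["img"].copy(); print(angle(f0)); 
g=dict(f0); g["img"]=cv2.imread("pics/top0.png"); print("start",angle(g))
b=grab_frame("scene"); x,y=map(int,proj(b,s["eef_pos"]))
cv2.imwrite("pics/mid.png",np.hstack([cv2.resize(i[150:300,285:435],(400,400)),cv2.resize(b["img"][y-70:y+80,x-100:x+50],(400,400))]))
E
```

```text
{'t': np.float64(5.65), 'eef_pos': array([0.484 , 0.0197, 0.0718]), 'ee_rot': array([-1.5716, -0.0016,  0.5012]), 'force': array([-1.2692, -1.0308,  7.8423])}
[('blue', 209, np.float64(0.082), 6.1), ('yellow', 227, np.float64(0.084), 97.4)]
start [('blue', 214, np.float64(0.082), -24.1), ('yellow', 225, np.float64(0.083), 67.5)]
```

View pics/mid.png

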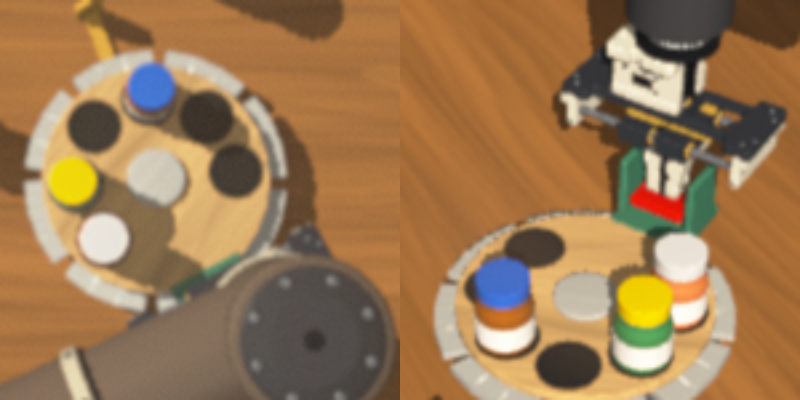

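In this fifth picture the turntable has turned 30.0° with the pad still pressed, and the jars are standing. I'll do the last 15.5° slowly and then check before releasing.

>>> {"op": "drive_tool", "data": {
  "rows": [
    [[0.011,-0.018,0],0.028,0],
    [[0.022,-0.036,0],0.056,0],
    [[0.034,-0.053,0],0.083,0],
    [[0.047,-0.07,0],0.111,0],
    [[0.058,-0.082,0],0.131,0],
    [[0.069,-0.093,0],0.152,0],
    [[0.079,-0.104,0],0.172,0],
    [[0.079,-0.104,0],0.172,0],
    [[0.079,-0.104,0],0.172,0]
  ]
}}

```text
t: 6.65
eef_pos: [0.5075, -0.0117, 0.0718]
ee_rot: [-1.572, -0.001, 0.772]
force: [-1.9, -3.6, 7.0]
width: 0.0001
```

```bash
python3 - <<'E'
from h import *
s=get_state(); print({k:np.round(s[k],4) for k in("t","eef_pos","ee_rot","force")})
p=s["eef_pos"][:2]-C; print(np.hypot(*p),np.degrees(np.arctan2(p[1],p[0])))
print(angle(grab_frame("top")))
E
```

```text
{'t': np.float64(6.65), 'eef_pos': array([ 0.5075, -0.0117,  0.0718]), 'ee_rot': array([-1.5722e+00, -7.0000e-04,  7.7170e-01]), 'force': array([-1.9235, -3.6419,  6.9829])}
0.14522368601633942 -135.18204118889378
[('blue', 209, np.float64(0.083), 21.7), ('yellow', 230, np.float64(0.084), 112.3)]
```

It has turned 45.3°. I'll release slowly, straight up.

>>> {"op": "drive_tool", "data": {
  "rows": [
    [[0,0,0.012],0,0],
    [[0,0,0.024],0,0],
    [[0,0,0.036],0,0],
    [[0,0,0.036],0,0]
  ]
}}

```text
t: 7.1
eef_pos: [0.5073, -0.0113, 0.0825]
ee_rot: [-1.572, -0.001, 0.771]
force: [-0.9, -1.9, 3.8]
width: 0.0004
```

```bash
python3 - <<'E'
from h import *
s=get_state(); print({k:np.round(s[k],4) for k in("t","eef_pos","force")}); print(angle(grab_frame("top")))
b=grab_frame("scene"); x,y=map(int,proj(b,s["eef_pos"]))
cv2.imwrite("pics/rel.png",cv2.resize(b["img"][y-30:y+40,x-40:x+40],None,fx=7,fy=7,interpolation=cv2.INTER_CUBIC))
E
```

```text
{'t': np.float64(7.1), 'eef_pos': array([ 0.5073, -0.0113,  0.0825]), 'force': array([-0.946 , -1.9013,  3.8178])}
[('blue', 209, np.float64(0.083), 21.4), ('yellow', 228, np.float64(0.084), 112.4)]
```

At TCP height 0.0825 the pad still pushes with about 4 N, so the foot has risen into the notch. I'll lift clear.

>>> {"op": "drive_tool", "data": {
  "rows": [
    [[0,0,0.015],0,0],
    [[0,0,0.04],0,0],
    [[0,0,0.15],0,0],
    [[0,0,0.3],0,0],
    [[0,0,0.4],0,0],
    [[-0.1,-0.12,0.4],0,0],
    [[-0.2,-0.3,0.4],0,0],
    [[-0.3,-0.45,0.4],0,0],
    [[-0.3,-0.6,0.4],0,0],
    [[-0.3,-0.75,0.4],0,0],
    [[-0.3,-0.9,0.4],0,0],
    [[-0.3,-0.9,0.4],0,0]
  ]
}}

```text
t: 8.4
eef_pos: [0.4158, -0.2856, 0.2012]
ee_rot: [-1.571, 0.001, 0.766]
force: [-0.8, 1.2, -0.9]
width: 0.0006
```

```bash
python3 - <<'E'
from h import *
s=get_state(); print({k:np.round(s[k],4) for k in("t","eef_pos","force")})
a=grab_frame("top"); print(angle(a)); hsv=cv2.cvtColor(a["img"],cv2.COLOR_BGR2HSV)
for r in regions_of(a,"plunger_pad")[:2]:
    v,u=np.nonzero(r["pixels"]); p=onplane(a,u.mean(),v.mean(),.085)[:2]-C; print(r["confidence"],np.hypot(*p),np.degrees(np.arctan2(p[1],p[0])))
b=grab_frame("scene"); 
for r in regions_of(b,"bell_center")[:1]: print(r["box"])
cv2.imwrite("pics/end.png",np.hstack([cv2.resize(a["img"][140:300,280:440],(400,400)),cv2.resize(b["img"][120:280,240:400],(400,400))]))
E
```

```text
{'t': np.float64(8.4), 'eef_pos': array([ 0.4158, -0.2856,  0.2012]), 'force': array([-0.7902,  1.1792, -0.8787])}
[('blue', 209, np.float64(0.083), 21.4), ('yellow', 230, np.float64(0.084), 112.0)]
0.58 0.14356686967264898 -136.7511181765292
[413.9, 252.4, 444.7, 286.1]
```

View pics/end.png

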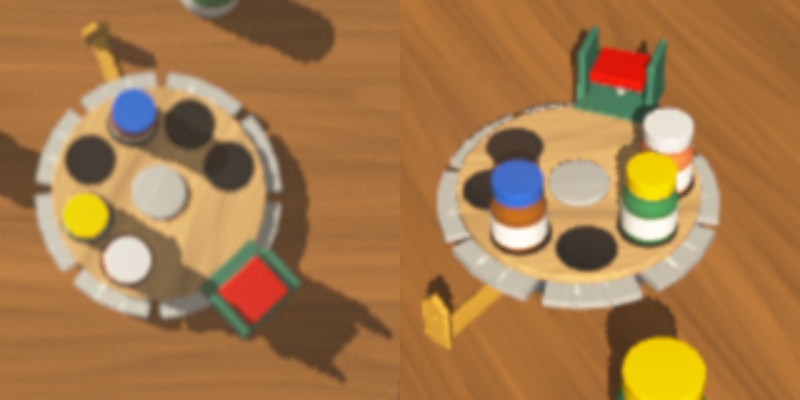

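This sixth picture shows the blue jar at the pointer, all three jars standing, the pad back up between the cheeks, and the bell box unchanged. I'll hand it in.

```bash
python3 -c "
from station import *
print(job_done())"
```

```text
the job is handed in; nothing more can be done
None
```

I pressed the red pad in about 13 mm with the shut fingertips and dragged the turntable 45° anticlockwise, in moves of 30° and then 15.5°. I then let the plunger rise, lifted the arm clear, and handed the job in at about 8.5 s. No verdict is reported on hand-in.

**Turntable:** the last images put the blue lid 45.5° and the yellow lid 44.5° from where they started, at about 21.4° and 112.0°. The pointer measured about 23°, so the blue jar is at it. The trained network's pad reading gave about 44.5°, but at a confidence of only 0.58.

**Plunger:** during release the pad still pushed with about 4 N at 82.5 mm height, which means the foot had risen into the notch. I did not measure the plunger directly after lifting off. The last picture shows the pad up between the cheeks.

**Jars and bell:** the three jars were upright, with the blue and yellow lids still at their 83 mm radius. I checked the white-lidded jar only by eye. The bell's box in the image moved by no more than about 2 pixels, which is within detector noise.

No check failed. The only disagreement was the roughly 1° spread between the turntable angle readings.

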